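Scan the bangle's job label at the goldsmith's bench

ROBOT

A 6-joint arm with a two-finger parallel gripper is mounted at the origin on the work surface. World frame = base frame: x ahead of the robot, y to its left, z up, the work surface at z = 0. Lengths are in m, angles in rad, forces in N, time in s.
With the tool pointing down it reaches from about 0.275 to 0.875 m from the base axis. Payload 12.5 kg.
Tool frame: the origin (TCP) lies at the very end of the fingers, on their centre line; the grasp point (between the pads) lies 19 mm behind it; z points along the fingers, y is the line along which they close (so a half turn about z gives the same grasp; the last joint's range is limited). The gripper opens to 85 mm and grips with 20 to 120 N. Pads are 22 mm wide; open, the fingers measure 114 mm over their backs; the gripper's body (76 mm by 85 mm) begins 54 mm behind the grasp point. The pads swing forward as they close: fully open they stand 13 mm farther back than shut.
Start: joints at [1.078, 0.351, 1.652, -0, 1.139, -0.085], TCP at [0.218, 0.505, 0.231] pointing down, gripper open.
Joint ranges: [-2.75, 2.75], [-0.79, 2.1], [0.01, 2.65], [-1.57, 4.71], [0.07, 3.14], [-2.87, 2.87]. Speed limits (rad/s): [2.22, 2.22, 2.79, 3.14, 3.14, 3.14].

INTERFACE

Orientations are given as a 3x3 rotation matrix whose columns are the frame's x, y, z axes.
In Python, from bench import manip gives the robot as it stands. Calls block until the motion is done:
- manip.move_ptp(position, orientation): joint-space move of the TCP to a pose.
- manip.move_l(position, attitude=None, max_speed=0.15): straight line of the TCP; attitude=None keeps the orientation; max_speed is the mean speed in m/s.
- manip.move_j(angles): joint-space move.
- manip.set_gripper(opening, effort=None): opening from 0.0 (shut) to 1.0 (fully open); effort is the grip in N (None keeps the last); returns when the fingers have stopped.
- manip.dwell(seconds).
- manip.inverse_kinematics(position, orientation): joint angles nearest the present ones, or None.
- manip.grab_frame(name): name is "scene" or "top" or "wrist"; returns (picture, depth): 400x640x3 uint8, red, green, blue; 400x640 float32, m along the optical axis (not along the pixel's ray), 0 where there is no reading.
- manip.get_calibration(name): a dict with "camera_matrix" (3x3 intrinsics, pixels), "R" (3x3) and "t" (3): a world point X has camera coordinates R X + t. Camera axes: x right, y down, z forward; pixel columns grow to the right and rows downward; lengths in m; the calibration is good to about 2 mm. A picture is of the moment at which its call begins: read the wrist's pose just before it. get_calibration takes no time and is no camera call; for the wrist camera it gives the pose at the moment of the call.
A pose or a line that the arm cannot do raises manip.Unreachable and nothing moves.
- manip.sign_off(): hands the job in; it is judged then, once.
Trained networks look in the newest picture that a camera, given by its name, has taken for a name from the list of things; names that differ only in an ending like _2 or _b are one class to them, and where a whole thing is asked for, a point or a joint stands for the part that bears it (a point fixed in the world has none). Each returns a list of dicts, best first, with "confidence" (0 to 1); they miss things now and then, are a little off and sometimes report something else, mostly with a low value. They report only what shows in the picture. A call takes as long as a camera call. They do not tell look-alikes from the thing itself.
- manip.look_for(camera, name): "at" ([x, y, z] in m, in world coordinates, good to about 4 mm: the middle of the surface that is visible of it).
Readings, each from a call of its own:
- manip.current_time(): time.
- manip.current_qpos(): joint angles.
- manip.current_joint_vel(): joint speeds.
- manip.current_joint_torque(): joint torques, N m.
- manip.current_ee_pos(): TCP position.
- manip.current_tcp_rot(): TCP orientation.
- manip.current_force(): force on the tool from outside, world axes, zero at the start.
- manip.current_ft_torque(): the same for the moment, N m.
- manip.current_grip_width(): opening from 0.0 (shut) to 1.0 (fully open).
- manip.current_grip_force(): force on a finger pad.
Only numpy, scipy, OpenCV 4.12 (cv2) and the standard library are available. Lean on these libraries where they do the work, as an engineer would, in place of code of your own. Each camera call takes 0.05 s, during which the arm holds its last target. There are 200 camera calls.

TASK

Book in the brass bangle: pick up the yellow-headed barcode scanner by its handle and hold it still, upright and window down, for about two seconds, some 8 cm above the middle of the barcode on the tray with the brass bangle, its wide head lined up with the length of the barcode. Do not scan the tray with the steel bars or shift either tray. Then set the scanner gently back, upright and square, on the middle of its black charging pad, and let go.

Things in the scene. Friction and masses are not known exactly. Their poses are not given: they have to be found in the camera images.
- scanner: Barcode scanner, ~0.25 kg, standing on its window on the pad. Yellow head 44 (x) by 84 (y) by 34 mm high; neck 36 by 56 up to 48 mm; above it a black handle, 30 (x) by 38 (y), up to 150 mm: grip it across x, about 115 mm up. Origin: centre of the underside, the scan window. z points up the handle; it looks along -z, scan line along y. No trigger: it reads when held still. Either way round is fine.
- pad: Fixed flat black charging pad, 76 (x) by 110 mm (y), 10 mm thick, no rim, small green lamp near a corner. The scanner starts on its middle, wide head along the pad's long side (y). Origin: centre of the underside, on the bench; the top is 10 mm higher.
- label_bangle (a point): Middle of the barcode on the tray with the BRASS BANGLE (yellow ring, 74 mm). Loose grey tray, 150 by 120, 30 mm high, blue lining; a flat lip 45 mm deep along one 120 mm edge carries the white 80 by 34 mm label with black bars, facing up, 30 mm above the bench. y: along the label's length; z up; x: towards the tray's contents, whose middle is 75 mm away.
- label_bars (a point): Middle of the barcode on the like tray that holds THREE STEEL BARS: not to be scanned. Axes as for the other label. A white firebrick with a copper disc, without a label, lies in the same row; trays and brick come in any order.
Mind the look-alikes: they are no part of the job. Leave any purple look-alike of the scanner alone.

How it is judged:
By the outcome, as a careful person would: the job done as asked, in the order asked, and still so for the second after the job is handed in, with the robot touching nothing.
It also fails if it takes over 53 s, if anything falls off the work surface, if the arm or the gripper's body presses on something with over 40 N, if the wrist force passes 120 N, or if a joint passes its speed limit or range.

## Working session

There is one attempt and no reset: what is moved stays moved. The work goes in short steps, each a Python script; the robot and the scene stay as the last script left them, time stands still between calls to the robot, and variables do not carry over. Pictures are saved under pics/ and viewed, at most 10 in all, crops included, and the job is handed in when it is done.

```bash
mkdir -p pics; ls; python3 - <<'E'
from bench import manip
import cv2,numpy as np
for c in("top","scene"):
    p,d=manip.grab_frame(c); cv2.imwrite(f"pics/{c}0.png",p[:,:,::-1]); np.savez(f"{c}0.npz",p=p,d=d)
    for n in("scanner","pad","label_bangle","label_bars"):
        for r in manip.look_for(c,n)[:4]:
            k=manip.get_calibration(c);X=k["R"]@np.array(r["at"])+k["t"];u=k["camera_matrix"]@X
            print(c,n,np.round(r["at"],3),round(r["confidence"],2),np.round(u[:2]/u[2]))
print(manip.current_time(), manip.current_tcp_rot())
E
```

```text
pics
top scanner [0.434 0.073 0.08 ] 0.97 [273. 247.]
top scanner [ 0.429 -0.043  0.046] 0.94 [337. 250.]
top pad [0.428 0.088 0.01 ] 0.66 [270. 253.]
top pad [ 0.643 -0.219  0.02 ] 0.65 [419. 142.]
top label_bangle [ 0.647 -0.218  0.022] 0.94 [418. 140.]
top label_bars [0.665 0.022 0.017] 0.55 [301. 136.]
top label_bars [0.43 0.09 0.01] 0.17 [269. 251.]
scene scanner [ 0.452 -0.038  0.07 ] 0.68 [304. 154.]
scene scanner [0.452 0.094 0.062] 0.65 [373. 177.]
scene pad [0.457 0.104 0.01 ] 0.74 [374. 198.]
scene label_bangle [ 0.651 -0.213  0.023] 0.72 [171. 222.]
scene label_bars [0.675 0.023 0.021] 0.59 [288. 277.]
0.5 [[-9.17999165e-01  3.96582316e-01  1.95792626e-05]
 [ 3.96582315e-01  9.17999165e-01 -3.45829611e-05]
 [-3.16887375e-05 -2.39823401e-05 -9.99999999e-01]]
```

View pics/top0.png

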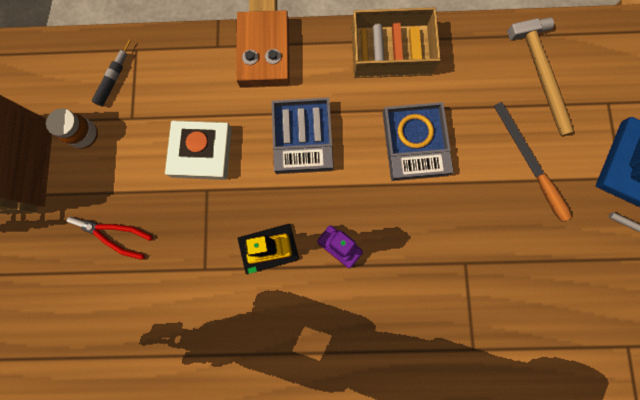

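View pics/scene0.png

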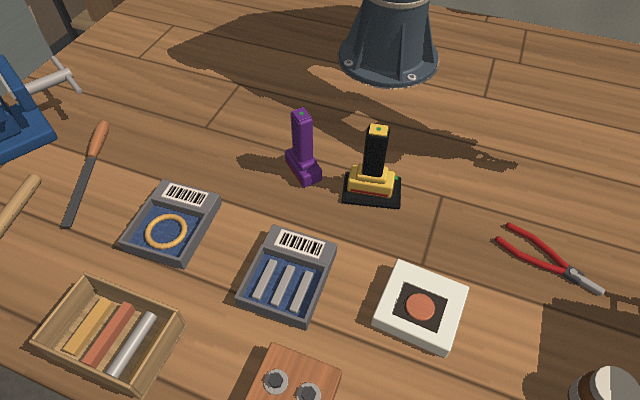

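Top view: the yellow scanner is at (268,247) on the black pad with the green lamp. The purple look-alike is at (340,246). The labels are at (422,164) on the brass-ring tray and (302,158) on the three-bars tray, and the firebrick is at (198,150). The job needs the yellow scanner and the label at (422,164). Next I measure both and confirm in a crop.

```bash
cat > h.py <<'E'
from bench import manip
import cv2,numpy as np
def world(k,uv,d):
    """pixels (N,2) + depth (N) -> world"""
    uv=np.asarray(uv,float);K=k["camera_matrix"]
    c=np.c_[(uv[:,0]-K[0,2])/K[0,0],(uv[:,1]-K[1,2])/K[1,1],np.ones(len(uv))]*np.asarray(d,float)[:,None]
    return (c-k["t"])@k["R"]
def cloud(k,d):
    v,u=np.mgrid[:d.shape[0],:d.shape[1]]
    W=world(k,np.c_[u.ravel(),v.ravel()],d.ravel()).reshape(*d.shape,3); W[d==0]=np.nan
    return W
def rect(P):
    """min-area rectangle of xy points: centre, (long, short), yaw of long side"""
    r=cv2.minAreaRect((np.asarray(P)[:,:2]*1000).astype(np.float32)); b=cv2.boxPoints(r)/1000
    e=[b[1]-b[0],b[2]-b[1]]; e.sort(key=np.linalg.norm); a=np.degrees(np.arctan2(e[1][1],e[1][0]))
    return np.round(np.array(r[0])/1000,4),np.round([np.linalg.norm(e[1]),np.linalg.norm(e[0])],4),round(float((a+90)%180-90),1)
E
python3 - <<'E'
from h import *
z=np.load("top0.npz");p,d=z["p"].astype(int),z["d"];k=manip.get_calibration("top");W=cloud(k,d)
R,G,B=p[...,0],p[...,1],p[...,2]
v,u=np.mgrid[:400,:640]
win=lambda a,b,c,e:(u>=a)&(u<=b)&(v>=c)&(v<=e)
Z=W[...,2]
for n,m in dict(
 head=win(235,305,220,275)&(R>G)&(G>1.2*B)&(R>150)&(abs(Z-.044)<.006),
 handle=win(235,305,220,275)&(Z>.15),
 pad=win(230,305,220,278)&(abs(Z-.01)<.005)&((np.maximum(R,G)<70)),
 sc_all=win(235,305,220,275)&(Z>.02),
 label=win(398,448,151,177)&(R>170)&(B>170),
 lip=win(385,455,100,180)&(abs(Z-.03)<.005),
 tray=win(380,458,95,182)&(Z>.008)).items():
    P=W[m]; print(n,len(P),*(rect(P) if len(P)>3 else ()),"z",np.round(np.nanpercentile(P[:,2],[5,50,95]),3) if len(P) else"")
a=cv2.resize(p[220:280,225:375].astype(np.uint8),None,fx=5,fy=5,interpolation=2)
b=cv2.resize(p[98:183,375:465].astype(np.uint8),None,fx=3,fy=3,interpolation=2)
o=np.zeros((560,750,3),np.uint8);o[:300]=a;o[302:302+255,:270]=b
cv2.imwrite("pics/crop.png",o[:,:,::-1])
E
```

```text
head 154 [0.4349 0.0893] [0.0799 0.0424] -80.7 z [0.04  0.042 0.045]
handle 425 [0.4348 0.0887] [0.0377 0.0299] -81.4 z [0.152 0.158 0.161]
pad 894 [0.4363 0.0926] [0.1094 0.076 ] -76.0 z [0.007 0.009 0.011]
sc_all 1099 [0.4344 0.0886] [0.0844 0.0439] -80.1 z [0.039 0.08  0.16 ]
label 210 [ 0.5945 -0.2187] [0.0795 0.0338] -86.4 z [0.028 0.03  0.032]
lip 1947 [ 0.6466 -0.2159] [0.151  0.1212] 3.5 z [0.027 0.029 0.031]
tray 4498 [ 0.6465 -0.2158] [0.1512 0.1215] 3.5 z [0.01  0.021 0.031]
```

View pics/crop.png

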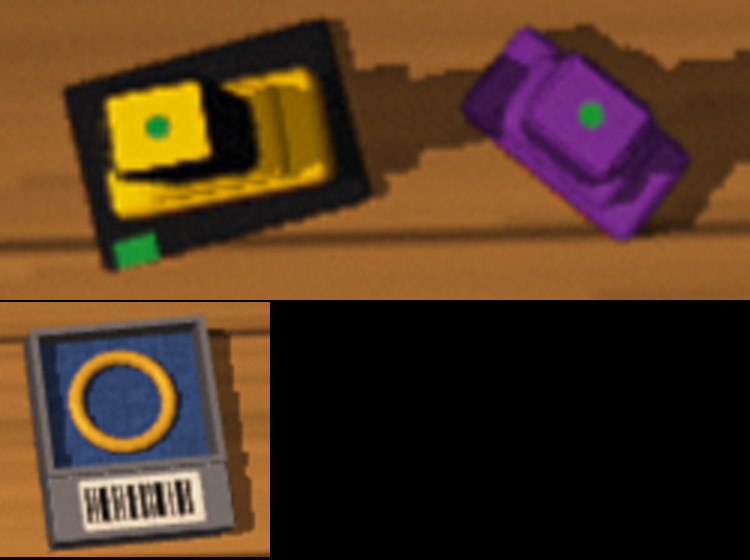

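The crop confirms the yellow-headed scanner on the lamp pad and the brass-ring tray. The measured sizes match the given ones. I'll go above the scanner and take one close look.

```bash
cat >> h.py <<'E'
def att(deg):
    """tool down, closing line (tool y) at yaw deg"""
    a=np.radians(deg);y=np.array([np.cos(a),np.sin(a),0]);z=np.array([0,0,-1.])
    return np.c_[np.cross(y,z),y,z]
E
python3 - <<'E'
from h import *
for a in(9,189):print(a,[np.round(manip.inverse_kinematics(q,att(a)),2)[-1] if manip.inverse_kinematics(q,att(a)) is not None else None for q in([.435,.089,.26],[.435,.089,.106],[.594,-.219,.3])])
manip.move_ptp([.435,.089,.26],att(9))
k=manip.get_calibration("wrist");p,d=manip.grab_frame("wrist")
cv2.imwrite("pics/w1.png",p[:,:,::-1]);np.savez("w1.npz",p=p,d=d)
W=cloud(k,d);Z=W[...,2];p=p.astype(int);near=np.hypot(W[...,0]-.436,W[...,1]-.09)<.075
for n,m in dict(handle=near&(abs(Z-.16)<.006),head=near&(abs(Z-.044)<.004),pad=near&(abs(Z-.01)<.004)&(p[...,0]<60)).items():
    P=W[m];print(n,len(P),*(rect(P) if len(P)>3 else ()),np.median(P[:,2]) if len(P) else"")
print(manip.current_time(),manip.current_ee_pos(),manip.current_force())
E
```

```text
9 [np.float64(-0.06), np.float64(-0.06), np.float64(-0.58)]
189 [None, None, np.float64(2.56)]
handle 1587 [0.4355 0.087 ] [0.0358 0.0281] -80.1 0.15922891484852988
head 703 [0.4351 0.0891] [0.0776 0.0435] -81.2 0.04288214651289202
pad 2127 [0.4365 0.0909] [0.1083 0.0747] -76.6 0.009579129789755279
2.2667 [0.43495943 0.08965811 0.25994495] [0.27129898 0.49738471 0.26681423]
```

View pics/w1.png

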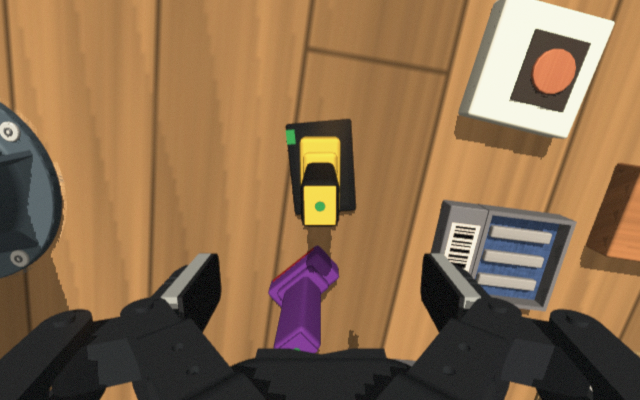

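The wrist view shows the scanner centred between the fingers at (320,200), with the purple one clear of them. The close and top measurements agree to about 2 mm. I'll grip and lift.

```bash
python3 - <<'E'
from h import *
g=np.array([.4352,.0885])
manip.move_l([*g,.22],att(9)); manip.move_l([*g,.106],max_speed=.1)
manip.set_gripper(0.0,effort=45)
print(manip.current_grip_width()*85,manip.current_grip_force(),manip.current_ee_pos(),manip.current_time())
manip.move_l([*g,.126],max_speed=.06)
manip.move_l([*g,.296],max_speed=.15)
manip.move_l([.5942,-.219,.296],att(3.5),max_speed=.18)
manip.dwell(.2)
k=manip.get_calibration("wrist");p,d=manip.grab_frame("wrist");cv2.imwrite("pics/w2.png",p[:,:,::-1]);np.savez("w2.npz",p=p,d=d)
k2=manip.get_calibration("scene");p2,d2=manip.grab_frame("scene");cv2.imwrite("pics/s2.png",p2[:,:,::-1]);np.savez("s2.npz",p=p2,d=d2)
kt=manip.get_calibration("top");p3,d3=manip.grab_frame("top");np.savez("t2.npz",p=p3,d=d3)
W=cloud(k,d);Z=W[...,2];q=p.astype(int)
m=(abs(Z-.03)<.006)&(q.min(-1)>150)&(np.hypot(W[...,0]-.594,W[...,1]+.219)<.06)
print("label",m.sum(),rect(W[m]) if m.sum()>5 else"")
m=(abs(Z-.03)<.005)&(np.hypot(W[...,0]-.646,W[...,1]+.216)<.12)
print("tray",m.sum(),rect(W[m]) if m.sum()>5 else"")
for n,W,q in(("wrist",W,q),("scene",cloud(k2,d2),p2.astype(int)),("top",cloud(kt,d3),p3.astype(int))):
    m=(q[...,0]>120)&(q[...,1]>.65*q[...,0])&(q[...,2]<.35*q[...,0])&(W[...,2]>.18)&(W[...,2]<.27)&(np.hypot(W[...,0]-.594,W[...,1]+.219)<.08)
    if m.sum()>5:print(n,m.sum(),rect(W[m]),np.percentile(W[m][:,2],[2,50,98]).round(3))
print(manip.current_time(),manip.current_ee_pos(),manip.current_force(),manip.current_grip_width()*85)
E
```

```text
29.466650367832152 44.68503534793854 [0.43512564 0.08850686 0.10617232] 4.525
label 311 (array([ 0.5917, -0.1796]), array([0.0371, 0.0331], dtype=float32), 3.6)
tray 2413 (array([ 0.6477, -0.2183]), array([0.1499, 0.1195], dtype=float32), 3.6)
wrist 1928 (array([ 0.5935, -0.2039]), array([0.0511, 0.0439], dtype=float32), -86.1) [0.211 0.233 0.248]
top 1137 (array([ 0.593 , -0.2179]), array([0.0841, 0.0424], dtype=float32), -86.9) [0.209 0.233 0.248]
8.7167 [ 0.59420057 -0.21887418  0.29607092] [ 0.19369885  0.40309407 -2.48194459] 29.533557097823802
```

View pics/s2.png

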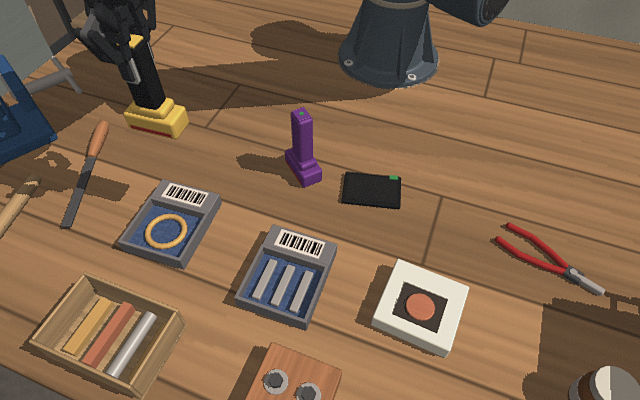

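View pics/w2.png

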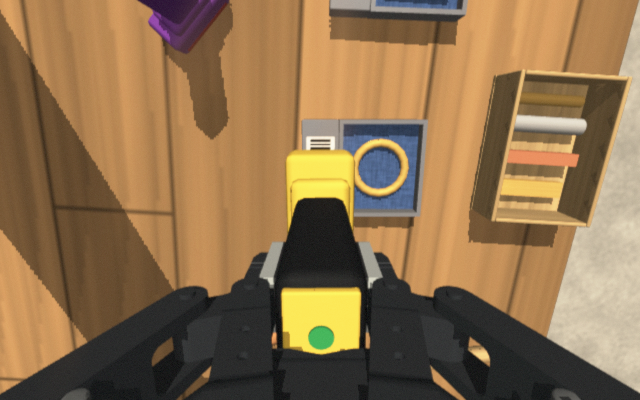

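The scene view shows the scanner held at (155,115) over the bangle tray, and the empty pad at (371,190). The wrist view shows the head lined up with the label. I'll check the tilt and remeasure the uncovered pad from the pictures already taken.

```bash
python3 - <<'E'
from h import *
def tilt(P):
    P=P-np.median(P,0)
    for _ in range(3):
        n=np.linalg.svd(P-P.mean(0),full_matrices=False)[2][2]; P=P[abs((P-P.mean(0))@n)<.002]
    return np.round(np.degrees(n[:2]/n[2]),1),len(P)
kt=manip.get_calibration("top");kw=manip.get_calibration("wrist")
for f,k in(("t2",kt),("w2",kw)):
    z=np.load(f+".npz");W=cloud(k,z["d"]);q=z["p"].astype(int);Z=W[...,2]
    n=np.hypot(W[...,0]-.594,W[...,1]+.219)<.07
    for nm,m in(("headtop",n&(abs(Z-.234)<.005)&(q[...,0]>120)),("bodytop",n&(abs(Z-.35)<.006)&(q[...,0]>120))):
        if m.sum()>20:print(f,nm,rect(W[m]),tilt(W[m]),np.median(Z[m]).round(4))
    m=(np.hypot(W[...,0]-.436,W[...,1]-.092)<.08)&(Z>.005)&(Z<.016)
    if m.sum()>20:print(f,"pad",m.sum(),rect(W[m]))
    m=(np.hypot(W[...,0]-.436,W[...,1]-.092)<.08)&(q.max(-1)<60)
    if m.sum()>20:print(f,"padcol",m.sum(),rect(W[m]))
E
```

```text
t2 headtop (array([ 0.5929, -0.2173]), array([0.0828, 0.0424], dtype=float32), -86.9) (array([-1.1,  0.2]), 441) 0.2324
t2 bodytop (array([ 0.588 , -0.2065]), array([0.0131, 0.0065], dtype=float32), -0.7) (array([ 4.1, 20.3]), 47) 0.3486
t2 pad 2092 (array([0.4361, 0.0931]), array([0.1102, 0.076 ], dtype=float32), -76.2)
t2 padcol 1996 (array([0.4362, 0.0924]), array([0.1094, 0.0751], dtype=float32), -76.2)
w2 headtop (array([ 0.5936, -0.2041]), array([0.0512, 0.0436], dtype=float32), -86.1) (array([ 0.5, -1.4]), 1797) 0.2328
w2 bodytop (array([ 0.601 , -0.2179]), array([0.0854, 0.0278], dtype=float32), 3.6) (array([0.1, 1.2]), 4334) 0.3492
```

Upright within noise. Against the arm's own position, the top camera reads about (-1.3, +1.6) mm, and I'll correct for that. Now scan, return and lower, stopping on contact.

```bash
python3 - <<'E'
from h import *
L=[.5953,-.2205];Pd=[.4374,.0910]
manip.move_l([*L,.206],att(3.6),max_speed=.08)
t=manip.current_time();manip.dwell(2.6)
print("hold",manip.current_ee_pos(),manip.current_time()-t,manip.current_grip_width()*85)
manip.move_l([*L,.296],max_speed=.12)
manip.move_l([*Pd,.296],att(13.8),max_speed=.18)
manip.move_l([*Pd,.135],max_speed=.12)
manip.dwell(.2)
p,d=manip.grab_frame("top");np.savez("t3.npz",p=p,d=d)
W=cloud(manip.get_calibration("top"),d);q=p.astype(int)
m=(np.hypot(W[...,0]-.436,W[...,1]-.092)<.07)&(q[...,0]>120)&(abs(W[...,2]-.073)<.006)&(q[...,2]<90)
print("head",m.sum(),rect(W[m]))
m=(np.hypot(W[...,0]-.436,W[...,1]-.092)<.08)&(W[...,2]>.03)&(W[...,2]<.08)&(q[...,0]>120)&(q[...,2]<90)
print("head all",m.sum(),rect(W[m]))
p,d=manip.grab_frame("scene");cv2.imwrite("pics/s3.png",cv2.resize(p[60:240,260:480,::-1],None,fx=3,fy=3))
print(manip.current_time(),manip.current_ee_pos(),manip.current_force())
E
```

```text
hold [ 0.59528453 -0.22054033  0.20601393] 2.5999999999999996 29.620161533489757
head 118 (array([0.4454, 0.0544]), array([0.0421, 0.0114], dtype=float32), 2.0)
head all 118 (array([0.4454, 0.0544]), array([0.0421, 0.0114], dtype=float32), 2.0)
17.375 [0.43749847 0.09102335 0.13519844] [ 0.20618892 -0.24571771 -3.05036784]
```

View pics/s3.png

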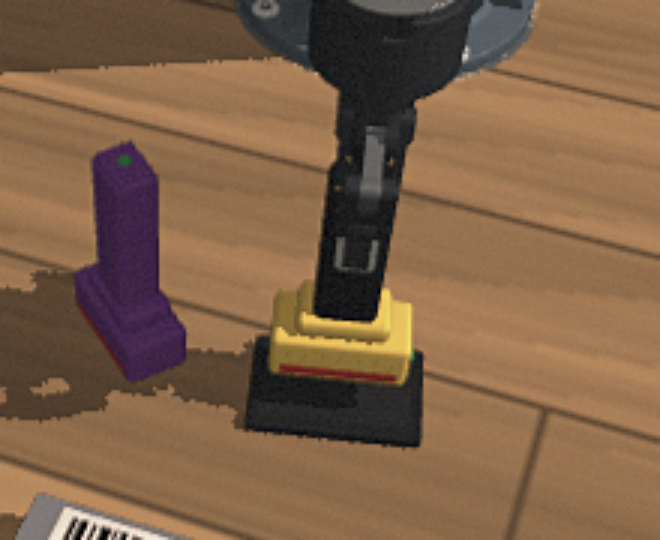

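The scanner hangs upright above the pad, its head (340,340 in the crop) parallel to the pad's long side. I'll lower it gently and release.

```bash
python3 - <<'E'
from h import *
Pd=[.4374,.0910]
manip.move_l([*Pd,.110],max_speed=.06);manip.dwell(.2)
f0=manip.current_force()[2];z=.110
while z>.1035:
    z-=.0007;manip.move_l([*Pd,z],max_speed=.02);manip.dwell(.1)
    f=manip.current_force()[2]-f0
    if f>2:break
print(z,f,manip.current_ee_pos())
manip.set_gripper(1.0);manip.dwell(.3)
manip.move_l([*Pd,.24],max_speed=.12)
manip.dwell(.5)
for c in("wrist","top"):
    k=manip.get_calibration(c);p,d=manip.grab_frame(c);W=cloud(k,d);Z=W[...,2];q=p.astype(int)
    if c=="wrist":cv2.imwrite("pics/w4.png",p[:,:,::-1])
    n=np.hypot(W[...,0]-.436,W[...,1]-.092)<.075
    for nm,m in dict(handle=n&(abs(Z-.16)<.006),head=n&(abs(Z-.044)<.004),pad=n&(abs(Z-.01)<.004)&(q[...,0]<60)).items():
        if m.sum()>5:print(c,nm,m.sum(),*rect(W[m]))
print(manip.current_time(),manip.current_force())
E
```

```text
0.10579999999999996 8.165791359351685 [0.4375242  0.09099704 0.10617242]
wrist handle 1858 [0.4381 0.0895] [0.0362 0.0283] -75.3
wrist head 763 [0.4341 0.1058] [0.0491 0.0428] -75.3
wrist pad 2319 [0.4364 0.091 ] [0.1081 0.0747] -76.2
top handle 34 [0.4373 0.074 ] [0.0207 0.0046] -3.2
top head 203 [0.441  0.0761] [0.0518 0.043 ] -76.0
top pad 549 [0.4403 0.075 ] [0.0749 0.0731] 13.7
22.9917 [-0.22285911  0.32075485  0.01858918]
```

View pics/w4.png

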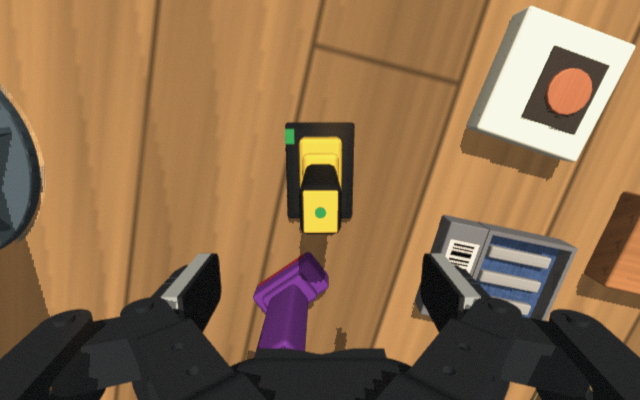

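The scanner stands square and released at (320,185), within about 2 mm of the pad's middle and 1° of square. The time is 23 s, so I'll hand in.

```bash
python3 -c "
from bench import manip
print(manip.sign_off())"
```

```text
the job is handed in; nothing more can be done
None
```

I held the yellow scanner about 8 cm above the brass-bangle label for 2.6 s, set it back on its pad within about 2 mm of the middle and 1° of square, let go, and handed the job in at about 23 s; no verdict was returned.

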